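# Open the power unit's hatch and draw out its battery tray with the pull hook

### The arm

A 7-joint arm with a two-finger parallel gripper is mounted at the origin on the work surface. World frame = base frame: x ahead of the robot, y to its left, z up, the work surface at z = 0. Lengths are in m, angles in rad, forces in N, time in s.
With the tool pointing down it reaches from about 0.4 to 0.875 m from the base axis. Payload 6.5 kg.
Tool frame: the origin (TCP) lies midway between the tips of the shut fingers; the grasp point (between the pads) lies 19 mm behind it; z points along the fingers, y is the line along which they close (so a half turn about z gives the same grasp; the last joint's range is limited). The gripper opens to 85 mm and grips with 20 to 120 N. Pads are 22 mm wide; open, the fingers measure 114 mm over their backs; the gripper's body (76 mm by 85 mm) begins 54 mm behind the grasp point. The pads swing forward as they close: fully open they stand 13 mm farther back than shut.
Start: joints at [-1.368, 0.536, -0.004, 1.538, 0.003, 1.067, -0.071], TCP at [0.173, 0.627, 0.231] pointing down, gripper open.
Joint ranges: [-2.7, 2.7], [-0.37, 2.16], [-1.27, 1.26], [0.24, 2.4], [-1.31, 4.45], [0.19, 1.91], [-2.76, 2.76]. Speed limits (rad/s): [2.39, 2.39, 3.14, 3.14, 3.14, 3.14, 3.14].

### API

Orientations are given as a unit quaternion [w, x, y, z].
In Python, from plant import sense, snapshot, calibration, close_job gives the robot as it stands.
- The arm moves only by the tool play_rows, never from a script. Its argument "plan" is a list that holds one entry, the list of rows, each a list of 5 numbers: the finger opening in cm, from 0 to 8.54, then the shift along the tool's x, y, z in cm, then the turn about the tool's z in degrees. A call has 1 to 5 rows; each row shifts and turns the commanded pose from where the row before left it, along the tool's axes as they then stand; what a row does not reach is not made up. A row lasts 1/12 s, in which the tool goes at most 41.7 mm and 7.16 degrees, less where a joint would pass 70% of its speed; a pose out of reach is approached as far as the arm can. A call with a gripper value outside its range is refused whole. The fingers move at their own pace and stop on an object; the grip force is fixed at half the most. Time passes only in rows, so rows that do not move let the fingers close. It gives the time, the measured TCP pose, the force, the opening and the grip force at its end, in the units of the state.
- sense(): the state, without advancing time (a new reading comes with each control period).
- snapshot(name): name is "side" or "top" or "wrist"; returns (picture, depth): 420x560x3 uint8, red, green, blue; 420x560 float32, m along the optical axis (not along the pixel's ray), 0 where there is no reading.
- calibration(name): a dict with "K" (3x3 intrinsics, pixels), "xyz" and "attitude" of the camera in the world. Camera axes: x right, y down, z forward; pixel columns grow to the right and rows downward; lengths in m; the calibration is good to about 2 mm. A picture is of the moment at which its call begins: read the wrist's pose just before it. calibration takes no time and is no camera call; for the wrist camera it gives the pose at the moment of the call.
- close_job(): hands the job in; it is judged then, once.
The state is a dict: "clock": time; "joint_positions": joint angles; "joint_vel": joint speeds; "joint_torque": joint torques, N m; "ee_pos": TCP position; "orientation": TCP orientation; "ft_force": force on the tool from outside, world axes, zero at the start; "moment": the same for the moment, N m; "opening": finger opening in m; "grip_force": force on a finger pad.
Only numpy, scipy, OpenCV 4.12 (cv2) and the standard library are available. Lean on these libraries where they do the work, as an engineer would, in place of code of your own. Each camera call takes 0.05 s, during which the arm holds its last target. There are 200 camera calls.

### The job

Turn the wing latch on the power unit's hatch a quarter turn to unlock it, swing the hatch up until it stands upright, then take the pull hook, put its tip down into the finger hole of the battery tray and pull the tray out to its stop with it. Finally stand the hook on its handle on the cork mat again and let go, leaving hatch and tray open. Leave the other things on the bench where they are.

Things in the scene. Friction and masses are not known exactly. Their poses are not given: they have to be found in the camera images.
- housing: The power unit, a blue and grey metal case 200 mm long (its x), 242 wide (y), 100 high, fixed to the bench. Origin: centre of its underside. Its own x axis points from its front (which faces the robot, more or less) to its back; z up. A well 100 long and 124 wide, open to the front, takes up the middle of its front half: the tray lies in it, the flat bare-steel hatch covers it, flush with the case's top.
- hatch_hinge (a point): Middle of the hatch's hinge line, which runs along the case's x axis on the left edge of the hatch (seen from the robot), at 98 mm above the bench; case coordinates (-50, +60, 97.5) mm. Its frame turns with the hatch; while the hatch is shut its axes are parallel to the case's.
- hatch (a joint): Angle of the hatch in rad: 0 shut, grows as its free right edge rises, 1.57 upright, stop at 1.9. The hatch is a plate 99 mm (along x) by 119 mm by 5 mm thick, 0.15 kg, with a stiff hinge (0.2 N m, about 3 N at the latch including weight), so it stays where it is left. The locked latch holds it down.
- latch_grip (a point): Grip point of the wing latch, on the latch's axis, 20 mm above the hatch's upper face. The latch is mounted on the hatch, 102 mm from the hinge line and midway along x. Its black upright wing is 34 mm long, 10 mm thick and rises from 5 to 35 mm above the face, on a steel disc 30 mm across. The point's axes turn with the latch: the wing's length lies along the point's own x axis. The latch rides with the hatch and its wing also serves as the hatch's handle.
- latch (a joint): Latch angle in rad: 0 locked (wing parallel to the hinge line), 1.57 unlocked (stop; wing square to the hinge line). Grows clockwise seen from above. Starts at 0 to 0.12. Stays where it is left; takes 0.06 N m. A tongue under the hatch grips the case rim below about 1.15.
- tray_hole (a point): Centre of the tray's finger hole, at the level of the upper face of the tray's lip (67 mm above the bench). The hole is rectangular, 24 mm along the case's x by 28 mm across, and goes vertically through the flat aluminium lip, 5 mm thick; 45 mm of free space below the lip. The hole's centre lies 28 mm behind the tray's front face. Axes are parallel to the case's. The lip lies 28 mm below the shut hatch, so the hole can be reached from above only with the hatch open.
- tray (a joint): How far the tray is out, in m: 0 home, 0.085 at its stop. Slides along the case's -x direction. Starts at 0 to 0.010. Takes about 3 N to move (more if pulled fast) and stays where it is left. An aluminium tray 112 mm wide with a black battery pack fixed in it, 0.6 kg.
- hook: The pull hook, about 0.12 kg, loose, standing on its handle on the cork mat. Origin: centre of the handle's underside; x from the handle towards the hook, z up. Black handle: a block 80 mm long (x), 24 wide (y), 38 high. A steel rod, 8 mm thick, leaves the handle's front at 30 mm height, runs level to x = 110 mm and there bends straight down.
- hook_tip (a point): Lowest point of the hook's down-turned end: hook coordinates (110, 0, 4) mm. The underside of the level rod is 22 mm above this point.
- mat: Cork mat, 220 mm (its x) by 160 mm (y), 3 mm thick, fixed on the bench. Origin: centre of its underside.
- multimeter: Bystander: yellow multimeter lying flat, 145 x 78 x 37 mm. Origin under its centre.
- battery: Bystander: black block battery, 151 x 65 x 100 mm, 2.2 kg. Origin under its centre.
- screwdriver: Bystander: a screwdriver with a red handle, lying. Origin under its middle.
- tape_roll: Bystander: a roll of black tape lying flat, 66 mm across, 19 high. Origin under its centre.
- jar: Bystander: pale plastic jar with a white cap, 60 mm across, 75 high. Origin under its centre.
- cell_pack: Bystander: blue cell pack, 74 x 22 x 51 mm. Origin under its centre.
Not all that is in view belongs to the job. Of the things that look like the hook, take the one that is farthest to the robot's left at the start.

How it is judged:
On the way, in this order (a step that is already met when the one before it is completed fails the run):
1. the latch is turned to unlocked while the hatch is still shut (value of joint latch above 1.25 rad and value of joint hatch below 0.15 rad), for 0.1 s.
2. the hatch is swung open (value of joint hatch above 1.3 rad), for 0.2 s.
3. the hook's tip is down in the tray's finger hole (z of hook_tip in the frame of tray_hole below -0.006 m and horizontal distance between hook_tip and tray_hole below 0.018 m and value of joint tray below 0.03 m), for 0.1 s.
4. the tray is out to its stop with the hook still in its hole (z of hook_tip in the frame of tray_hole below -0.006 m and horizontal distance between hook_tip and tray_hole below 0.018 m and value of joint tray above 0.075 m), for 0.1 s.
5. the hook stands on the mat again (x of hook in the frame of mat between -0.105 and 0.105 m and y of hook in the frame of mat between -0.078 and 0.078 m and z of hook in the frame of mat below 0.008 m and angle between hook's own z axis and vertical below 0.15 rad and linear speed of hook below 0.03 m/s), for 0.2 s.
At the end, for the whole second after the job is handed in: The latch is unlocked (over 1.15 rad), the hatch stands open (over 1.25 rad), the tray is out by more than 72 mm, and the hook, released and at rest, stands upright (within 0.15 rad) on its handle on the mat, its origin within 105 mm along and 78 mm across of the mat's centre (all of step 5 and value of joint latch above 1.15 rad and value of joint hatch above 1.25 rad and value of joint tray above 0.072 m); the robot touches nothing.
It fails at once if one of the six bystanders is shoved more than 30 mm out of its place (distance of any of multimeter, battery, screwdriver, tape_roll, jar, cell_pack from where it was at the start of the episode above 0.03 m).
It also fails if it takes over 67 s, if anything falls off the work surface, if the arm or the gripper's body presses on something with over 40 N, if the wrist force passes 120 N, or if a joint passes its speed limit or range.

## Working session

There is one attempt and no reset: what is moved stays moved. The work goes in short steps, Python scripts to look and compute and a tool call to move; the robot and the scene stay as the last step left them, time stands still between calls to the robot, and variables do not carry over. Pictures are saved under pics/ and viewed, at most 10 in all, crops included, and the job is handed in when it is done.

Besides the shell and the picture viewer there is one more tool, called as name([rows], argument=value, ...), one row to a line, values as JSON. play_rows: Moves the arm, as the interface text tells. Its arguments: {"type":"object","properties":{"plan":{"type":"array"}},"required":["plan"]}

```bash
ls; mkdir -p pics; cat > h.py <<'E'
import numpy as np,cv2
from scipy.spatial.transform import Rotation as R
from plant import sense,snapshot,calibration,close_job
def rot(q): return R.from_quat([q[1],q[2],q[3],q[0]])
def cam(n):
    c=calibration(n); a=np.array(c["attitude"],float)
    M=a if a.shape==(3,3) else rot(a).as_matrix()
    return np.array(c["K"]),np.array(c["xyz"]),M
def cloud(n,d):
    K,t,M=cam(n); v,u=np.indices(d.shape)
    p=np.stack([(u-K[0,2])/K[0,0]*d,(v-K[1,2])/K[1,1]*d,d],-1)
    return p@M.T+t
def plane(n,uv,z):
    K,t,M=cam(n); uv=np.atleast_2d(uv).astype(float)
    r=np.c_[(uv-K[:2,2])/[K[0,0],K[1,1]],np.ones(len(uv))]@M.T
    return t+r*((z-t[2])/r[:,2])[:,None]
E
python3 - <<'E'
from h import *
s=sense();print(s)
for n in("top","side","wrist"):
    c=calibration(n);print(n,c)
    p,d=snapshot(n);cv2.imwrite(f"pics/{n}0.png",p[...,::-1]);np.save(f"{n}0.npy",d);np.save(f"{n}0c.npy",cloud(n,d))
E
```

```text
pics
{'clock': 0.0, 'joint_positions': array([-1.36820768,  0.53718652, -0.00446094,  1.53886468,  0.00257053,
        1.06728646, -0.07116585]), 'joint_vel': array([-0.00102484,  0.00012846, -0.00122389,  0.0016472 ,  0.00162298,
        0.00054662,  0.0027208 ]), 'joint_torque': array([ 2.44836319e-04, -5.83428848e+01,  1.04889214e+00, -2.59093148e+01,
        1.23682918e-02,  9.76484473e-03, -5.06543969e-06]), 'ee_pos': array([0.17244554, 0.62605646, 0.23040297]), 'orientation': array([-7.15633606e-05,  1.33935065e-01,  9.90989728e-01, -8.66808190e-04]), 'ft_force': array([0.38500315, 0.93869641, 0.59731788]), 'moment': array([-0.00222997, -0.0345541 , -0.0418834 ]), 'grip_force': 0.0, 'opening': 0.08564327177493859}
top {'K': array([[477.40231673,   0.        , 280.42704436],
       [  0.        , 477.40231673, 213.1692295 ],
       [  0.        ,   0.        ,   1.        ]]), 'xyz': array([ 0.25392134, -0.02113642,  1.41043857]), 'attitude': array([-0.06076475,  0.7096008 , -0.69886202,  0.06607752])}
side {'K': array([[420.24274656,   0.        , 282.94334854],
       [  0.        , 420.24274656, 214.54698028],
       [  0.        ,   0.        ,   1.        ]]), 'xyz': array([ 0.28346238, -0.89820405,  0.68831602]), 'attitude': array([-0.469441  ,  0.87568238, -0.09834506,  0.05598001])}
wrist {'K': array([[302.17783746,   0.        , 282.23615607],
       [  0.        , 302.17783746, 212.27388451],
       [  0.        ,   0.        ,   1.        ]]), 'xyz': array([0.10137217, 0.6454985 , 0.37292258]), 'attitude': array([0.11715181, 0.78700653, 0.59925562, 0.08825462])}
```

View pics/top0.png

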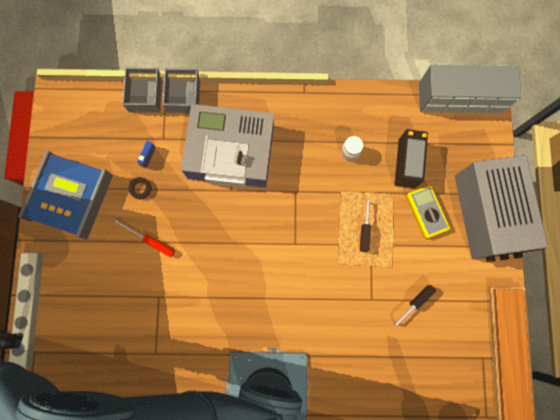

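View pics/side0.png

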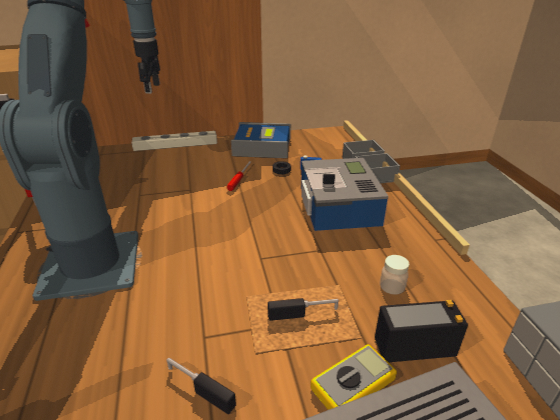

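Top view: the power unit is at (228,147) with its latch wing at about (240,157), and the mat is at (366,229). Two things look like the hook: A on the mat (handle 365,238; end 368,200) and B at lower right (handle 424,296; end 399,324). A fits, being farther left (+y) and standing on the mat. I'll confirm it in a crop and measure.

```bash
python3 - <<'E'
from h import *
p=cv2.imread("pics/top0.png");C=np.load("top0c.npy")
a=cv2.resize(p[185:335,330:450],None,fx=4,fy=4,interpolation=cv2.INTER_CUBIC)
b=cv2.resize(p[100:195,175:280],None,fx=3,fy=3,interpolation=cv2.INTER_CUBIC)
o=np.zeros((600,800,3),np.uint8);o[:600,:480]=a;o[:285,485:800]=b;cv2.imwrite("pics/crop0.png",o)
hsv=cv2.cvtColor(p,cv2.COLOR_BGR2HSV)
# housing top: points 0.09..0.11 in window
w=np.zeros(p.shape[:2],bool);w[95:195,175:285]=1
m=w&(C[...,2]>.085)&(C[...,2]<.115)
P=C[m];print("housing z",np.median(P[:,2]),cv2.minAreaRect((P[:,:2]*1000).astype(np.float32)))
m2=w&(C[...,2]>.12)&(C[...,2]<.16);P=C[m2];print("wing n",len(P),np.median(P,0) if len(P) else 0,cv2.minAreaRect((P[:,:2]*1000).astype(np.float32)))
for nm,(r0,r1,c0,c1) in dict(A=(190,265,340,395),B=(280,330,390,440)).items():
    w=np.zeros(p.shape[:2],bool);w[r0:r1,c0:c1]=1
    m=w&(hsv[...,2]<70)&(C[...,2]>.015); P=C[m]
    print(nm,len(P),np.median(P,0),P[:,2].max(),cv2.minAreaRect((P[:,:2]*1000).astype(np.float32)))
    m=w&(C[...,2]>.018)&(C[...,2]<.06);P=C[m];print(" all",len(P),cv2.minAreaRect((P[:,:2]*1000).astype(np.float32)))
# mat
w=np.zeros(p.shape[:2],bool);w[180:280,325:410]=1
print("bench z",np.median(C[270:280,300:330,2]))
W=np.load("wrist0c.npy")
E
```

```text
housing z 0.10012240407853534 ((698.9920654296875, 125.53125), (243.19851684570312, 203.03616333007812), 84.28546905517578)
wing n 49 [0.64305692 0.08802673 0.13303112] ((644.1429443359375, 87.94798278808594), (9.518020629882812, 34.4588737487793), 77.7417221069336)
A 2 [ 0.33360677 -0.14245223  0.72477693] 1.4104385687911196 ((333.6067810058594, -142.4522247314453), (290.2915344238281, 0.0), 123.29862976074219)
 all 329 ((471.93505859375, -281.0345458984375), (24.681324005126953, 150.9661102294922), 85.02513885498047)
B 223 [ 0.27051547 -0.43786953  0.03684804] 1.4104385687911196 ((249.554931640625, -248.47079467773438), (55.804710388183594, 451.3155517578125), 5.948441028594971)
 all 346 ((243.2215576171875, -413.8792419433594), (23.616228103637695, 153.10781860351562), 44.23352813720703)
bench z 7.459766288198111e-05
```

View pics/crop0.png

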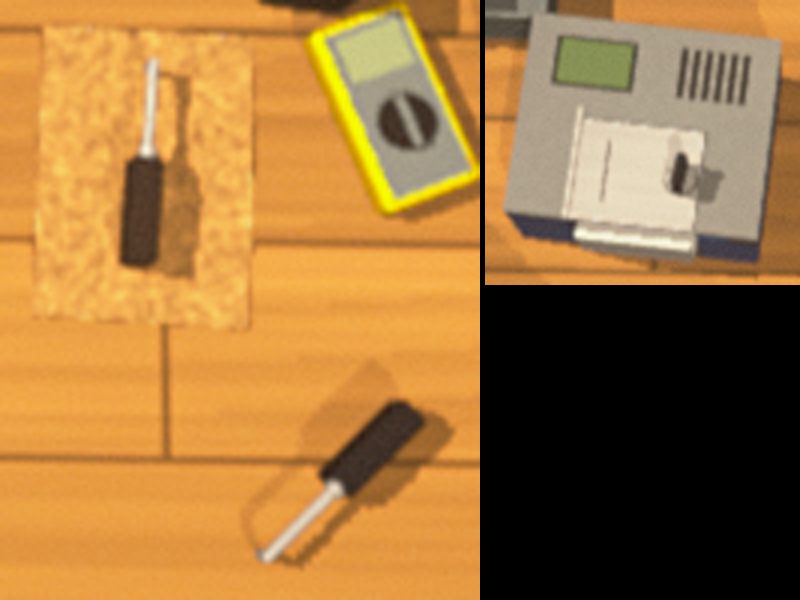

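The crop shows A on the mat, upright, with its rod pointing away from the robot. It is the farther left of the two, so it is the one meant. The latch wing is confirmed at (680,173) in the crop, at world (0.644, 0.088), which matches the case geometry.

```bash
cat >> h.py <<'E'
def shift(target,yaz=None,frm=None):
    """tool shift cm from current pose (or frm pos) to target; turn deg to bring tool y to azimuth yaz"""
    s=sense();M=rot(s["orientation"]).as_matrix();p=s["ee_pos"] if frm is None else frm
    a=np.degrees(np.arctan2(M[1,1],M[0,1]));t=0 if yaz is None else (a-yaz+180)%360-180
    M2=R.from_euler("z",-t,degrees=True).as_matrix()@M
    d=(np.array(target)-p)*100
    print("pos",p.round(4),"yaz",a.round(1),"tilt z",M[:,2].round(3),"shift(before turn)",(M.T@d).round(2),"turn",round(t,1),"shift(after turn)",(M2.T@d).round(2),"t",s["clock"],"F",s["ft_force"].round(1))
def rect(P): return cv2.minAreaRect((P[:,:2]*1000).astype(np.float32))
E
python3 - <<'E'
from h import *
shift([.644,.088,.20],77.7)
C=np.load("top0c.npy");p=cv2.imread("pics/top0.png")
w=np.zeros(C.shape[:2],bool);w[190:265,335:397]=1
P=C[w&(C[...,2]>.03)&(C[...,2]<.06)];print(len(P),np.percentile(P[:,2],[5,50,95]),rect(P))
P2=P[P[:,2]>.0385];print(rect(P2),len(P2))
hsv=cv2.cvtColor(p,cv2.COLOR_BGR2HSV)
m=w&(C[...,2]<.007)&(C[...,2]>.0015);P=C[m];print("mat",len(P),rect(P))
E
```

```text
pos [0.1725 0.6262 0.2306] yaz 74.6 tilt z [-0.    -0.001 -1.   ] shift(before turn) [-59.75 -39.37   3.12] turn -3.1 shift(after turn) [-57.53 -42.54   3.12] t 0.15 F [ 0.  -0.2  0.4]
302 [0.03277915 0.03969133 0.04518854] ((471.991943359375, -280.980712890625), (24.565893173217773, 150.8848114013672), 85.24066162109375)
((471.7430419921875, -280.8667297363281), (23.597103118896484, 150.05743408203125), 84.864990234375) 196
mat 2283 ((473.08282470703125, -285.4397888183594), (184.73448181152344, 226.8944549560547), 89.65277099609375)
```

play_rows([
  [[8.5,-2.9,-2.1,0.15,-3.1],[8.5,-2.9,-2.15,0.15,0],[8.5,-2.9,-2.15,0.15,0],[8.5,-2.9,-2.15,0.15,0],[8.5,-2.9,-2.15,0.15,0]],
])

```text
clock: 0.57
ee_pos: [0.2908, 0.4883, 0.2235]
orientation: [-0.0, 0.107, 0.994, -0.0]
ft_force: [0.9, 0.1, 0.3]
opening: 0.0848
grip_force: 0.0
```

play_rows([
  [[8.5,-2.9,-2.15,0.15,0],[8.5,-2.9,-2.15,0.15,0],[8.5,-2.9,-2.15,0.15,0],[8.5,-2.9,-2.15,0.15,0],[8.5,-2.9,-2.15,0.15,0]],
])

```text
clock: 0.98
ee_pos: [0.4096, 0.3525, 0.2162]
orientation: [-0.0, 0.107, 0.994, -0.0]
ft_force: [0.8, 0.1, -0.1]
opening: 0.085
grip_force: 0.0
```

play_rows([
  [[8.5,-2.9,-2.15,0.15,0],[8.5,-2.9,-2.15,0.15,0],[8.5,-2.9,-2.15,0.15,0],[8.5,-2.9,-2.15,0.15,0],[8.5,-2.9,-2.15,0.15,0]],
])

```text
clock: 1.4
ee_pos: [0.5283, 0.2166, 0.2086]
orientation: [-0.0, 0.107, 0.994, -0.0]
ft_force: [0.7, 0.4, 0.1]
opening: 0.0851
grip_force: 0.0
```

play_rows([
  [[6,-2.9,-2.15,0.15,0],[6,-2.9,-2.15,0.15,0],[6,-2.9,-2.15,0.15,0],[6,-2.5,-1.5,0,0],[6,0,0,0,0]],
])

```text
clock: 1.82
ee_pos: [0.6238, 0.109, 0.2041]
orientation: [0.002, 0.111, 0.994, -0.002]
ft_force: [-0.4, -0.7, 0.4]
opening: 0.0601
grip_force: 0.0
```

```bash
python3 - <<'E'
from h import *
shift([.644,.088,.20],77.7)
p,d=snapshot("wrist");cv2.imwrite("pics/w1.png",p[...,::-1]);C=cloud("wrist",d);np.save("w1c.npy",C)
V=C[(C[...,2]>.125)&(C[...,2]<.14)&(np.hypot(C[...,0]-.644,C[...,1]-.088)<.03)]
print("wing",len(V),rect(V),V[:,2].max())
E
```

```text
pos [0.6238 0.109  0.2041] yaz 77.2 tilt z [ 0.003 -0.004 -1.   ] shift(before turn) [-2.44 -1.6   0.43] turn -0.5 shift(after turn) [-2.42 -1.62  0.43] t 1.8167 F [-0.4 -0.7  0.4]
wing 547 ((644.3278198242188, 91.9320297241211), (10.112787246704102, 33.267696380615234), 78.55380249023438) 0.135683089751699
```

View pics/w1.png

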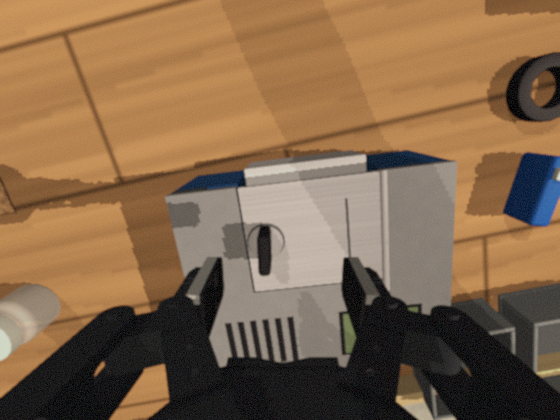

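The wrist view shows the black wing at (263,250) on the shut hatch, with its disc around it, left of the gripper axis. I'll settle closer and measure again.

play_rows([
  [[5,-2.4,-1.6,0,-0.8],[5,0,0,0,0],[5,0,0,0,0]],
])

```text
clock: 2.12
ee_pos: [0.6401, 0.0953, 0.204]
orientation: [-0.0, 0.101, 0.995, -0.0]
ft_force: [0.3, -0.7, 0.0]
opening: 0.0496
grip_force: 0.0
```

```bash
python3 - <<'E'
from h import *
p,d=snapshot("wrist");C=cloud("wrist",d)
V=C[(C[...,2]>.125)&(C[...,2]<.14)&(np.hypot(C[...,0]-.644,C[...,1]-.088)<.03)]
r=rect(V);print("wing",len(V),r,V[:,2].max())
H=C[(abs(C[...,2]-.1)<.004)];print("top",np.median(H[:,2]),rect(H))
shift([r[0][0]/1000,r[0][1]/1000,.110],r[2])
E
```

```text
wing 579 ((646.0179443359375, 89.58554077148438), (9.929547309875488, 33.49775314331055), 78.4572982788086) 0.13631036363255386
top 0.09999501336160735 ((700.6693115234375, 126.61550903320312), (243.037841796875, 200.7923583984375), 84.26879119873047)
pos [0.6394 0.0967 0.204 ] yaz 78.5 tilt z [-0.001  0.    -1.   ] shift(before turn) [-0.8  -0.56  9.4 ] turn 0.1 shift(after turn) [-0.8  -0.56  9.4 ] t 2.1667 F [-0.5 -0.1 -1.5]
```

play_rows([
  [[5,-0.8,-0.55,0,0],[5,0,0,3,0],[5,0,0,3,0],[5,0,0,2,0],[5,0,0,1.5,0]],
])

```text
clock: 2.58
ee_pos: [0.6453, 0.0896, 0.107]
orientation: [-0.001, 0.099, 0.995, -0.0]
ft_force: [-0.1, 0.4, 0.2]
opening: 0.05
grip_force: 0.0
```

play_rows([
  [[5,0,0,0,0],[0,0,0,0,0],[0,0,0,0,0],[0,0,0,0,0],[0,0,0,0,0]],
])

```text
clock: 3.0
ee_pos: [0.6478, 0.0885, 0.1111]
orientation: [0.001, 0.1, 0.995, 0.0]
ft_force: [-1.2, -2.7, 3.0]
opening: 0.0088
grip_force: 60.6
```

```bash
python3 - <<'E'
from h import *
shift([.646,.0892,.109],-5.7);s=sense();print(s["opening"],s["grip_force"],s["joint_positions"])
E
```

```text
pos [0.6478 0.0885 0.1111] yaz 78.5 tilt z [ 0.002 -0.    -1.   ] shift(before turn) [0.19 0.04 0.21] turn 84.2 shift(after turn) [ 0.06 -0.19  0.21] t 3.0 F [-1.2 -2.7  3. ]
0.00878206746817323 60.5575954914093 [-0.30087035  0.68207001  0.14071606  1.62036178 -0.1177548   0.84530773
  1.25648344]
```

play_rows([
  [[0,0,0,0,5],[0,0,0,0,6],[0,0,0,0,6],[0,0,0,0,6],[0,0,0,0,6]],
])

```text
clock: 3.42
ee_pos: [0.6477, 0.0881, 0.1111]
orientation: [0.001, 0.349, 0.937, 0.0]
ft_force: [-1.9, -1.8, 5.3]
opening: 0.0087
grip_force: 60.9
```

play_rows([
  [[0,0,0,0,6],[0,0,0,0,6],[0,0,0,0,6],[0,0,0,0,6],[0,0,0,0,6]],
])

```text
clock: 3.83
ee_pos: [0.6473, 0.0878, 0.1111]
orientation: [0.001, 0.579, 0.815, 0.0]
ft_force: [-3.1, -3.1, 5.7]
opening: 0.0088
grip_force: 61.0
```

play_rows([
  [[0,0,0,0,6],[0,0,0,0,6],[0,0,0,0,6],[0,0,0,0,6],[0,0,0,0,0]],
])

```text
clock: 4.25
ee_pos: [0.647, 0.0877, 0.111]
orientation: [0.001, 0.736, 0.677, -0.0]
ft_force: [-4.6, -3.6, 8.1]
opening: 0.0088
grip_force: 61.3
```

```bash
python3 - <<'E'
from h import *
shift([.646,.0892,.109],-5.7);s=sense();print(s["opening"],s["grip_force"],s["moment"])
M=rot(s["orientation"]).as_matrix();p=s["ee_pos"]
# arc of the TCP if carried on the wing point: h above face; case frame y,z
hx=np.array([np.cos(np.radians(5.73)),-np.sin(np.radians(5.73)),0]);hy=np.array([-hx[1],hx[0],0])
g=p+[0,0,.019]; H=np.array([.700,.126,0])-.05*hx+.06*hy+[0,0,.0975]
a=(g-H)@hy; b=(g-H)[2]; print("a,b",a,b)
th=np.radians(np.arange(0,94,6)); 
Y=a*np.cos(th)+b*np.sin(th)
Z=-a*np.sin(th)+b*np.cos(th)
W=np.outer(Y,hy)+np.c_[0*Y,0*Y,Z]
print((np.diff(W,axis=0)@M*100).round(2))
E
```

```text
pos [0.647  0.0877 0.111 ] yaz -4.8 tilt z [ 0.001 -0.001 -1.   ] shift(before turn) [ 0.14 -0.12  0.2 ] turn 0.9 shift(after turn) [ 0.14 -0.12  0.2 ] t 4.25 F [-4.6 -3.6  8.1]
0.008830368049602036 61.32404923439026 [-0.70334335  0.90004976 -0.04989816]
a,b -0.10339213909392533 0.03250660746961745
[[ 0.4   0.01 -1.06]
 [ 0.5   0.01 -1.02]
 [ 0.61  0.01 -0.96]
 [ 0.7   0.01 -0.89]
 [ 0.79  0.01 -0.81]
 [ 0.87  0.01 -0.72]
 [ 0.94  0.02 -0.63]
 [ 1.01  0.02 -0.53]
 [ 1.05  0.02 -0.42]
 [ 1.09  0.02 -0.31]
 [ 1.12  0.02 -0.19]
 [ 1.13  0.02 -0.07]
 [ 1.13  0.02  0.05]
 [ 1.12  0.02  0.17]
 [ 1.1   0.02  0.28]]
```

play_rows([
  [[0,0.2,0,-0.53,0],[0,0.2,0,-0.53,0],[0,0.25,0,-0.51,0],[0,0.25,0,-0.51,0],[0,0.3,0,-0.48,0]],
])

```text
clock: 4.67
ee_pos: [0.6477, 0.0978, 0.1349]
orientation: [0.001, 0.735, 0.678, -0.001]
ft_force: [1.4, -8.3, -6.0]
opening: 0.0087
grip_force: 58.4
```

play_rows([
  [[0,0.3,0,-0.48,0],[0,0.35,0,-0.45,0],[0,0.35,0,-0.45,0],[0,0.4,0,-0.4,0],[0,0.4,0,-0.4,0]],
])

```text
clock: 5.08
ee_pos: [0.6494, 0.1149, 0.157]
orientation: [0.002, 0.735, 0.678, -0.001]
ft_force: [2.8, -8.2, -4.7]
opening: 0.0088
grip_force: 58.4
```

```bash
python3 - <<'E'
from h import *
s=sense();print(s["opening"],s["grip_force"],s["moment"],s["ft_force"],s["ee_pos"])
p,d=snapshot("side");cv2.imwrite("pics/s1.png",cv2.resize(p[100:260,240:440,::-1],None,fx=3,fy=3))
E
```

```text
0.008811345297616447 58.417203426361084 [-1.95407436 -0.29151436 -0.01924487] [ 2.76400319 -8.23578229 -4.74864746] [0.64940956 0.11494002 0.15701123]
```

View pics/s1.png

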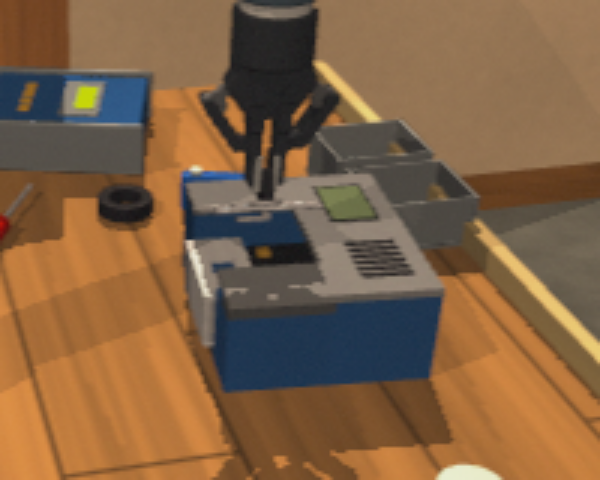

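The crop shows the wing in the fingers at (265,175), the hatch edge risen and the tray visible under it. I'll carry on along the arc.

play_rows([
  [[0,0.43,0,-0.36,0],[0,0.43,0,-0.36,0],[0,0.47,0,-0.31,0],[0,0.47,0,-0.31,0],[0,0.5,0,-0.27,0]],
])

```text
clock: 5.55
ee_pos: [0.6516, 0.1368, 0.1737]
orientation: [0.003, 0.735, 0.678, -0.002]
ft_force: [0.8, -10.3, 0.3]
opening: 0.0088
grip_force: 58.7
```

play_rows([
  [[0,0.5,0,-0.27,0],[0,0.53,0,-0.21,0],[0,0.53,0,-0.21,0],[0,0.55,0,-0.15,0],[0,0.55,0,-0.15,0]],
])

```text
clock: 5.97
ee_pos: [0.6542, 0.1629, 0.1845]
orientation: [0.003, 0.735, 0.678, -0.001]
ft_force: [-0.6, -13.8, 6.6]
opening: 0.0086
grip_force: 60.1
```

play_rows([
  [[0,0.56,0,-0.1,0],[0,0.56,0,-0.1,0],[0,0.57,0,-0.03,0],[0,0.57,0,-0.03,0],[0,0.57,0,0.03,0]],
])

```text
clock: 6.38
ee_pos: [0.6573, 0.1924, 0.1882]
orientation: [0.003, 0.735, 0.678, 0.0]
ft_force: [-1.3, -8.2, 14.5]
opening: 0.0089
grip_force: 62.9
```

play_rows([
  [[0,0.57,0,0.03,0],[0,0.56,0,0.08,0],[0,0.56,0,0.08,0],[0,0.56,0,0.12,0],[0,0,0,0,0]],
])

```text
clock: 6.8
ee_pos: [0.6598, 0.218, 0.1854]
orientation: [0.002, 0.734, 0.679, 0.002]
ft_force: [0.7, -3.4, 10.4]
opening: 0.009
grip_force: 65.3
```

```bash
python3 - <<'E'
from h import *
s=sense();print(s["opening"],s["grip_force"],s["moment"],s["ft_force"],s["ee_pos"])
hx=np.array([np.cos(np.radians(5.73)),-np.sin(np.radians(5.73)),0]);hy=np.array([-hx[1],hx[0],0])
p,d=snapshot("top");C=cloud("top",d);Q=(C-[.700,.126,0])
Q=np.stack([Q@hx,Q@hy,C[...,2]],-1)
m=(Q[...,0]>-.097)&(Q[...,0]<-.075)&(Q[...,1]>0)&(Q[...,1]<.1)&(Q[...,2]>.11)&(Q[...,2]<.24);P=Q[m]
print(len(P),P[:,1:].round(3)[::max(1,len(P)//15)])
p,d=snapshot("side");cv2.imwrite("pics/s2.png",cv2.resize(p[60:260,240:440,::-1],None,fx=3,fy=3))
E
```

```text
0.008958828294140296 65.29837131500244 [-1.45078377 -0.05477224 -0.07080407] [ 0.7045233  -3.42735794 10.36264079] [0.65980795 0.21799381 0.18539377]
52 [[0.087 0.24 ]
 [0.073 0.237]
 [0.044 0.217]
 [0.046 0.218]
 [0.036 0.202]
 [0.038 0.2  ]
 [0.045 0.217]
 [0.039 0.194]
 [0.045 0.218]
 [0.047 0.216]
 [0.048 0.169]
 [0.046 0.193]
 [0.046 0.189]
 [0.051 0.15 ]
 [0.048 0.176]
 [0.052 0.137]
 [0.054 0.125]
 [0.055 0.114]]
```

View pics/s2.png

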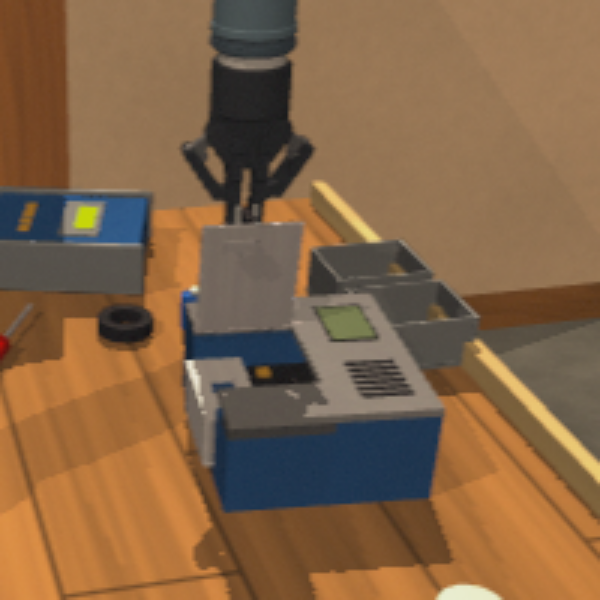

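The hatch stands nearly upright, about 1.47 rad from the depth line. I'll nudge it a little further, release and lift.

play_rows([
  [[0,0.5,0,0.15,0],[0,0.4,0,0.1,0],[0,0,0,0,0],[4,0,0,0,0],[4,0,0,0,0]],
])

```text
clock: 7.32
ee_pos: [0.6578, 0.2287, 0.1801]
orientation: [-0.0, 0.734, 0.679, 0.001]
ft_force: [-0.2, 0.6, -0.1]
opening: 0.032
grip_force: 0.0
```

play_rows([
  [[4,0,0,0,0],[4,0,0,0,0],[4,0,0,-2,0],[4,0,0,-3,0],[4,0,0,-3,0]],
])

```text
clock: 7.73
ee_pos: [0.6567, 0.228, 0.2591]
orientation: [-0.001, 0.734, 0.679, -0.001]
ft_force: [1.2, 0.6, 1.1]
opening: 0.0399
grip_force: 0.0
```

```bash
python3 - <<'E'
from h import *
hx=np.array([np.cos(np.radians(5.73)),-np.sin(np.radians(5.73)),0]);hy=np.array([-hx[1],hx[0],0])
p,d=snapshot("top");C=cloud("top",d);Q=(C-[.700,.126,0])
Q=np.stack([Q@hx,Q@hy,C[...,2]],-1)
m=(Q[...,0]>-.097)&(Q[...,0]<-.0)&(Q[...,1]>0.02)&(Q[...,1]<.075)&(Q[...,2]>.11)&(Q[...,2]<.21);P=Q[m]
print(len(P),np.polyfit(P[:,2],P[:,1],1),np.median(P,0))
cv2.imwrite("pics/t2.png",cv2.resize(p[100:200,170:290,::-1],None,fx=5,fy=5,interpolation=cv2.INTER_CUBIC))
shift([.436,-.278,.20],-95)
# lip level points
m=(abs(Q[...,2]-.067)<.006)&(abs(Q[...,1])<.056)&(Q[...,0]<-.03)&(Q[...,0]>-.13);P=Q[m];print("lip",len(P),P.min(0),P.max(0))
np.save("t2q.npy",Q)
E
```

```text
215 [-0.03905566  0.06072904] [-0.0553225   0.05430736  0.18105655]
pos [0.6603 0.2285 0.267 ] yaz -4.5 tilt z [ 0.007  0.003 -1.   ] shift(before turn) [-52.27 -18.45   6.38] turn 90.5 shift(after turn) [-17.96  52.36   7.02] t 7.7833 F [2.7 0.1 5. ]
lip 726 [-0.11219953 -0.05598578  0.06100226] [-0.0301499   0.05497474  0.07275392]
```

View pics/t2.png

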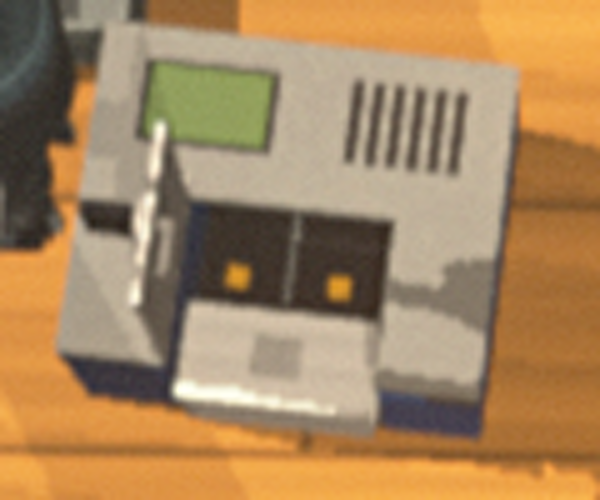

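The hatch now stands at about 1.53 rad. The finger hole shows at crop (276,355), which is top px (225,171). Next I'll go to the hook.

play_rows([
  [[4,-3.2,-1.1,0,0],[5,-3.2,-1.15,0,0],[6,-3.3,-1.15,0,0],[7,-3.3,-1.15,0,0],[7,-3.3,-1.15,0,0]],
])

```text
clock: 8.2
ee_pos: [0.5871, 0.0688, 0.2592]
orientation: [-0.0, 0.734, 0.679, 0.0]
ft_force: [0.6, -0.3, -0.1]
opening: 0.0701
grip_force: 0.0
```

play_rows([
  [[7,-3.3,-1.15,0.2,0],[7,-3.3,-1.15,0.2,0],[7,-3.3,-1.15,0.2,0],[7,-3.3,-1.15,0.2,0],[7,-3.3,-1.15,0.2,0]],
])

```text
clock: 8.62
ee_pos: [0.5169, -0.0912, 0.2493]
orientation: [-0.0, 0.734, 0.679, 0.0]
ft_force: [1.3, -0.6, -0.3]
opening: 0.0699
grip_force: 0.0
```

play_rows([
  [[7,-3.3,-1.15,0.2,0],[7,-3.3,-1.15,0.2,0],[7,-3.3,-1.15,0.2,0],[7,-3.2,-1.15,0.2,0],[7,-3.2,-1.15,0.2,0]],
])

```text
clock: 9.03
ee_pos: [0.4469, -0.2492, 0.2393]
orientation: [-0.0, 0.734, 0.679, 0.0]
ft_force: [1.0, 0.6, 0.2]
opening: 0.0701
grip_force: 0.0
```

play_rows([
  [[7,-3.2,-1.15,0.5,0],[7,0,0,0.5,7],[7,0,0,0.5,7],[7,0,0,0.5,7],[7,0,0,0.5,7]],
])

```text
clock: 9.45
ee_pos: [0.4337, -0.2791, 0.2141]
orientation: [-0.0, 0.878, 0.478, 0.0]
ft_force: [0.7, -0.0, 0.1]
opening: 0.0701
grip_force: 0.0
```

play_rows([
  [[7,0,0,0.5,7],[7,0,0,0.5,7],[7,0,0,0.5,7],[7,0,0,0.5,7],[7,0,0,0,7]],
])

```text
clock: 9.87
ee_pos: [0.4335, -0.2785, 0.1935]
orientation: [-0.001, 0.981, 0.192, -0.0]
ft_force: [0.5, -0.7, 0.2]
opening: 0.0698
grip_force: 0.0
```

play_rows([
  [[7,0,0,0,7],[7,0,0,0,7],[7,0,0,0,7],[7,0,0,0,6.5],[7,0,0,0,0]],
])

```text
clock: 10.28
ee_pos: [0.4339, -0.2787, 0.194]
orientation: [0.0, 0.999, -0.045, -0.0]
ft_force: [-0.1, -0.7, -0.3]
opening: 0.0696
grip_force: 0.0
```

```bash
python3 - <<'E'
from h import *
s=sense();print(s["joint_positions"].round(2))
p,d=snapshot("wrist");cv2.imwrite("pics/w2.png",p[...,::-1]);C=cloud("wrist",d)
m=(abs(C[...,0]-.47)<.12)&(abs(C[...,1]+.28)<.05)&(C[...,2]>.02)&(C[...,2]<.06);P=C[m]
print(len(P),rect(P),np.percentile(P[:,2],[5,50,95]))
hsv=cv2.cvtColor(p,cv2.COLOR_RGB2HSV);b=m&(hsv[...,2]<75)&(C[...,2]>.036)
P=C[b];print("handle",len(P),rect(P),np.median(P,0))
P=C[m&~b];print("rod",len(P),rect(P))
r=rect(C[b])
shift([r[0][0]/1000,r[0][1]/1000,.012],-95)
# hole via top camera, lip plane
t=cv2.imread("pics/t2.png")
u=np.array([[250,333],[302,333],[302,377],[250,377]])/5+[170,100]-.4
X=plane("top",u,.067);print(X.round(4)[:,:2],X.mean(0))
hx=np.array([np.cos(np.radians(5.73)),-np.sin(np.radians(5.73)),0]);hy=np.array([-hx[1],hx[0],0])
print("case",(X.mean(0)-[.7,.126,0])@hx,(X.mean(0)-[.7,.126,0])@hy)
E
```

```text
[-0.31  0.58  1.08  1.97 -0.63  0.98 -0.58]
2552 ((475.11572265625, -281.8939208984375), (23.9384765625, 152.08258056640625), 85.32611846923828) [0.03486379 0.04017092 0.04182391]
handle 1616 ((439.2748107910156, -279.28765869140625), (22.68007469177246, 77.03956604003906), 85.61306762695312) [ 0.44093097 -0.27912812  0.04075485]
rod 936 ((475.11572265625, -281.8939208984375), (23.9384765625, 152.08258056640625), 85.32611846923828)
pos [ 0.4338 -0.2789  0.1941] yaz -94.9 tilt z [-0.001 -0.    -1.   ] shift(before turn) [ 5.600e-01 -1.000e-02  1.821e+01] turn 0.1 shift(after turn) [ 5.600e-01 -1.000e-02  1.821e+01] t 10.3333 F [-1.4 -0.3  0.5]
[[0.6339 0.1494]
 [0.6345 0.1192]
 [0.6081 0.1183]
 [0.6076 0.1484]] [0.62100134 0.13385458 0.067     ]
case -0.07938814317442444 -7.194834399354633e-05
```

play_rows([
  [[6,0.5,0,3,0.1],[6,0,0,4,0],[6,0,0,4,0],[6,0,0,4,0],[6,0,0,3.2,0]],
])

```text
clock: 10.75
ee_pos: [0.4382, -0.2785, 0.0098]
orientation: [-0.001, 0.999, -0.042, -0.001]
ft_force: [1.3, -0.3, -0.6]
opening: 0.0599
grip_force: 0.0
```

play_rows([
  [[6,0,0,0,0],[6,0,0,0,0],[1,0,0,0,0],[0,0,0,0,0],[0,0,0,0,0]],
])

```text
clock: 11.17
ee_pos: [0.4402, -0.2801, 0.0143]
orientation: [0.0, 0.999, -0.044, 0.002]
ft_force: [0.3, 2.8, 0.6]
opening: 0.0238
grip_force: 0.3
```

play_rows([
  [[0,0,0,0,0],[0,0,0,0,0]],
])

```text
clock: 11.33
ee_pos: [0.4402, -0.2802, 0.0145]
orientation: [0.0, 0.999, -0.044, 0.002]
ft_force: [-0.3, 1.9, 9.2]
opening: 0.023
grip_force: 59.1
```

```bash
python3 - <<'E'
from h import *
s=sense();print(s["joint_positions"].round(2),s["opening"],s["grip_force"],s["moment"])
shift([.4385,-.279,.2],-95.7)
E
```

```text
[-0.08  0.83  0.75  2.02 -0.94  0.67 -0.35] 0.02302239307395156 59.0948349237442 [0.31314529 0.14298835 0.01272962]
pos [ 0.4402 -0.2802  0.0145] yaz -95.1 tilt z [ 0.003 -0.001 -1.   ] shift(before turn) [ -0.12  -0.09 -18.56] turn 0.6 shift(after turn) [ -0.12  -0.09 -18.56] t 11.3333 F [-0.3  1.9  9.2]
```

play_rows([
  [[0,0,0,-2,0.6],[0,0,0,-3.5,0],[0,0,0,-3.5,0],[0,0,0,-3.5,0],[0,0,0,-3.5,0]],
])

```text
clock: 11.75
ee_pos: [0.4385, -0.2795, 0.1749]
orientation: [-0.0, 0.999, -0.05, 0.0]
ft_force: [0.9, -0.3, -1.4]
opening: 0.0229
grip_force: 59.1
```

play_rows([
  [[0,0.1,-1.5,-1.0,0],[0,0.2,-2.5,-0.5,0],[0,0.2,-2.5,0,0],[0,0.2,-3,0,0],[0,0.2,-3,0,0]],
])

```text
clock: 12.17
ee_pos: [0.4603, -0.1549, 0.1885]
orientation: [-0.0, 0.999, -0.05, 0.001]
ft_force: [0.5, 0.4, -2.1]
opening: 0.0232
grip_force: 59.2
```

play_rows([
  [[0,0.2,-3,0,0],[0,0.2,-3,0,0],[0,0.2,-3,0,0],[0,0.2,-3,0,0],[0,0.2,-3,0,0]],
])

```text
clock: 12.58
ee_pos: [0.485, -0.0061, 0.1883]
orientation: [-0.001, 0.999, -0.05, 0.001]
ft_force: [0.0, 0.3, -1.9]
opening: 0.0231
grip_force: 59.2
```

play_rows([
  [[0,0.2,-3,0,0],[0,0.2,-3,0,0],[0,0.2,-3,0,0],[0,0.2,-2.5,0,0],[0,0.2,-2,0,0]],
])

```text
clock: 13.0
ee_pos: [0.5084, 0.1284, 0.1882]
orientation: [-0.001, 0.999, -0.048, 0.0]
ft_force: [0.4, -0.1, -1.4]
opening: 0.0232
grip_force: 59.2
```

play_rows([
  [[0,0.2,-1,0,0],[0,0,0,0,0],[0,0,0,0,0]],
])

```text
clock: 13.25
ee_pos: [0.5113, 0.1344, 0.1878]
orientation: [0.0, 0.999, -0.05, 0.0]
ft_force: [0.0, -1.1, -1.0]
opening: 0.0227
grip_force: 59.2
```

```bash
python3 - <<'E'
from h import *
s=sense();print(s["joint_positions"].round(2),s["opening"],s["grip_force"],s["moment"])
shift([.5145,.1446,.2],-95.7)
p,d=snapshot("wrist");cv2.imwrite("pics/w3.png",p[...,::-1]);C=cloud("wrist",d);np.save("w3c.npy",C)
T=rot(s["orientation"]).as_matrix();print("cam-TCP in tool",T.T@(cam("wrist")[1]-s["ee_pos"]))
E
```

```text
[-1.14  0.66  1.14  1.94 -0.71  1.01 -1.35] 0.022746915055063165 59.24317538738251 [-0.08509564  0.02927003  0.00742241]
pos [0.5113 0.1344 0.1878] yaz -95.7 tilt z [ 0.001 -0.    -1.   ] shift(before turn) [ 0.22 -1.04 -1.22] turn 0.0 shift(after turn) [ 0.22 -1.04 -1.22] t 13.25 F [ 0.  -1.1 -1. ]
cam-TCP in tool [ 0.07376565  0.0013917  -0.14239624]
```

View pics/w3.png

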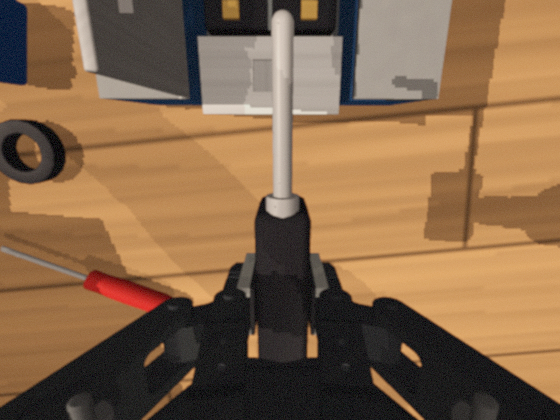

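The wrist view shows the rod running up to its end at (283,15). The tray lip is at rows 37–110, with the darker finger hole at about (252–284, 58–92), partly hidden by the rod. I'll measure both.

```bash
python3 - <<'E'
from h import *
C=np.load("w3c.npy");p=cv2.imread("pics/w3.png");g=cv2.cvtColor(p,cv2.COLOR_BGR2GRAY)
print(g[74,240:275]);print(g[50:100,258])
z=C[...,2]
print("z row75",z[75,240:275].round(3));
hx=np.array([np.cos(np.radians(5.73)),-np.sin(np.radians(5.73)),0]);hy=np.array([-hx[1],hx[0],0])
m=(z>.19)&(z<.24);m[:,:260]=0;m[:,305:]=0;m[195:]=0
P=C[m];s=sense();q=P-s["ee_pos"];print("rod fwd max",np.percentile(q@hx,[1,50,99,100]),"lat",np.median(q@hy),"z-TCP",np.median(q[:,2]))
f=q@hx; e=q[f>f.max()-.02];print("end lat",np.median(e@hy))
E
```

```text
[147 150 148 149 148 148 147 148 149 151 161 167 163 146 143 146 143 147
 143 146 144 146 148 142 142 141 138 139 143 144 151 151 161 180 185]
[172 172 167 169 170 168 168 167 159 138 130 139 144 144 144 145 146 143
 148 147 145 144 143 142 143 145 144 146 145 144 144 140 145 145 140 145
 142 147 143 147 145 152 164 170 172 170 170 174 174 174]
z row75 [0.067 0.065 0.066 0.067 0.067 0.067 0.068 0.066 0.067 0.067 0.067 0.067
 0.068 0.065 0.014 0.014 0.012 0.014 0.014 0.013 0.014 0.014 0.015 0.014
 0.014 0.014 0.014 0.014 0.014 0.014 0.014 0.014 0.206 0.208 0.208]
rod fwd max [0.04533089 0.08132714 0.10989829 0.11153726] lat -0.00048738023112301313 z-TCP 0.021345376087542833
end lat -0.00049163571319403
```

```bash
python3 - <<'E'
from h import *
hx=np.array([np.cos(np.radians(5.73)),-np.sin(np.radians(5.73)),0]);hy=np.array([-hx[1],hx[0],0])
O=np.array([.7,.126,0])
for uv in([253,75],[258,58.5],[258,91]):
    X=plane("wrist",uv,.067)[0];print(uv,X.round(4),((X-O)@hx).round(4),((X-O)@hy).round(4))
C=np.load("w3c.npy");Q=C-O;qx=Q@hx;qy=Q@hy;z=C[...,2]
m=(z<.03)&(abs(qy)<.03)&(abs(qx+.08)<.03);print("hole floor px",m.sum())
L=(abs(z-.067)<.003)&(abs(qy)<.06)&(qx<-.03);print("lip",qx[L].min(),qx[L].max(),qy[L].min(),qy[L].max())
row=np.abs(qy-.008)<.004
a=qx[row&(abs(z-.067)<.004)];print(np.sort(a[(a>-.12)&(a<-.04)]).round(4)[::6])
E
```

```text
[253, 75] [0.622  0.1454 0.067 ] -0.0795 0.0115
[258, 58.5] [0.6335 0.1399 0.067 ] -0.0676 0.0072
[258, 91] [0.6098 0.1429 0.067 ] -0.0915 0.0078
hole floor px 672
lip -0.10854975988926381 -0.030070109585999177 -0.05851466952078149 0.05999166674856626
[-0.1084 -0.1084 -0.1077 -0.1076 -0.1069 -0.1061 -0.1061 -0.1053 -0.1052
 -0.1045 -0.1038 -0.1037 -0.1029 -0.1022 -0.1022 -0.1014 -0.1006 -0.1005
 -0.0998 -0.0991 -0.099  -0.0983 -0.0976 -0.0975 -0.0968 -0.0967 -0.096
 -0.0953 -0.0952 -0.0945 -0.0937 -0.0937 -0.093  -0.0923 -0.0921 -0.0891
 -0.0846 -0.08   -0.0747 -0.0682 -0.068  -0.0679 -0.0673 -0.0671 -0.0666
 -0.0664 -0.0658 -0.0655 -0.0651 -0.0646 -0.0642 -0.0637 -0.0635 -0.0628
 -0.0624 -0.0621 -0.0615 -0.0612 -0.0608 -0.0601 -0.06   -0.0594 -0.0592
 -0.0586 -0.0582 -0.058  -0.0573 -0.0571 -0.0565 -0.056  -0.0558 -0.0552
 -0.0548 -0.0545 -0.054  -0.0537 -0.0532 -0.0527 -0.0523]
```

play_rows([
  [[0,0.16,-0.95,1,0],[0,0,0,3,0],[0,0,0,3,0],[0,0,0,2.5,0],[0,0,0,0,0]],
])

```text
clock: 13.72
ee_pos: [0.5106, 0.1435, 0.0881]
orientation: [0.001, 0.999, -0.05, -0.003]
ft_force: [-1.4, 0.5, -1.0]
opening: 0.0232
grip_force: 59.2
```

play_rows([
  [[0,0,0,0.8,0],[0,0,0,0.8,0],[0,0,0,0.8,0],[0,0,0,0.6,0],[0,0,0,0,0]],
])

```text
clock: 14.13
ee_pos: [0.5136, 0.1446, 0.0618]
orientation: [0.0, 0.999, -0.05, -0.0]
ft_force: [-0.2, 0.4, -0.3]
opening: 0.0233
grip_force: 59.2
```

```bash
python3 - <<'E'
from h import *
s=sense();print(s["joint_positions"].round(2),s["opening"],s["grip_force"],s["moment"])
shift([.5138,.1439,.0625],-95.7)
p,d=snapshot("wrist");cv2.imwrite("pics/w4.png",p[...,::-1]);C=cloud("wrist",d)
hx=np.array([np.cos(np.radians(5.73)),-np.sin(np.radians(5.73)),0]);hy=np.array([-hx[1],hx[0],0])
q=C-s["ee_pos"];m=(abs(q@hy)<.003)&(C[...,2]<.12)&(C[...,2]>.072)&(q@hx>.05)&(q@hx<.14)
print("rod z",np.median(C[m][:,2]),"end",np.percentile((q@hx)[m],[50,99]))
E
```

```text
[-1.01  0.82  0.91  1.99 -0.92  0.82 -1.22] 0.023326859498830163 59.1612446308136 [ 0.02471256 -0.00124667  0.02939105]
pos [0.5136 0.1446 0.0618] yaz -95.7 tilt z [-0.001 -0.    -1.   ] shift(before turn) [ 0.03  0.07 -0.07] turn 0.0 shift(after turn) [ 0.03  0.07 -0.07] t 14.1333 F [-0.2  0.4 -0.3]
rod z 0.0838969504313689 end [0.08371955 0.1103673 ]
```

View pics/w4.png

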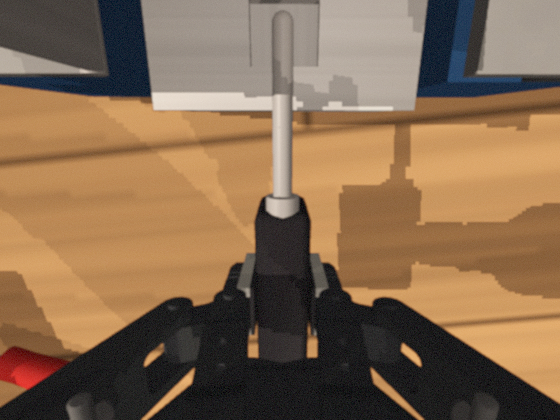

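The rod's end sits inside the hole (250–318, rows 0–66) with the tip 13 mm below the lip and no contact force. Now I'll pull.

play_rows([
  [[0,-0.4,0,0,0],[0,-0.4,0,0,0],[0,-0.4,0,0,0],[0,-0.5,0,0,0],[0,-0.5,0,0,0]],
])

```text
clock: 14.6
ee_pos: [0.4922, 0.1468, 0.0628]
orientation: [-0.0, 0.999, -0.05, 0.001]
ft_force: [3.0, -0.7, -2.2]
opening: 0.0233
grip_force: 59.1
```

play_rows([
  [[0,-0.5,0,0,0],[0,-0.5,0,0,0],[0,-0.5,0,0,0],[0,-0.5,0,0,0],[0,-0.5,0,0,0]],
])

```text
clock: 15.02
ee_pos: [0.4669, 0.1493, 0.0625]
orientation: [-0.0, 0.999, -0.05, 0.0]
ft_force: [2.9, 1.1, -1.7]
opening: 0.0229
grip_force: 59.2
```

play_rows([
  [[0,-0.5,0,0,0],[0,-0.5,0,0,0],[0,-0.5,0,0,0],[0,-0.5,0,0,0],[0,-0.5,0,0,0]],
])

```text
clock: 15.43
ee_pos: [0.4419, 0.1518, 0.0625]
orientation: [-0.0, 0.999, -0.05, 0.0]
ft_force: [3.5, 0.6, -0.5]
opening: 0.0228
grip_force: 59.3
```

play_rows([
  [[0,-0.4,0,0,0],[0,-0.4,0,0,0],[0,-0.4,0,0,0],[0,0,0,0,0]],
])

```text
clock: 15.77
ee_pos: [0.4293, 0.153, 0.0622]
orientation: [0.0, 0.999, -0.05, -0.0]
ft_force: [2.3, -0.1, -3.2]
opening: 0.023
grip_force: 59.0
```

```bash
cat > tray.py <<'E'
from h import *
s=sense();print(s["joint_positions"].round(2),s["opening"],s["grip_force"],s["ft_force"])
hx=np.array([np.cos(np.radians(5.73)),-np.sin(np.radians(5.73)),0]);hy=np.array([-hx[1],hx[0],0])
print("TCP case",(s["ee_pos"]-[.7,.126,0])@hx,(s["ee_pos"]-[.7,.126,0])@hy,s["ee_pos"][2])
for n in("wrist","top"):
    p,d=snapshot(n);C=cloud(n,d);Q=C-[.7,.126,0];qx=Q@hx;qy=Q@hy;z=C[...,2]
    m=(abs(z-.067)<.003)&(abs(qy)<.05)&(abs(qy)>.02)&(qx<-.05)&(qx>-.25);print(n,"tray front",np.percentile(qx[m],[0,.5,1]))
    if n=="top":
        h=(qx>-.1)&(qx<0)&(qy>.02)&(qy<.075)&(z>.11)&(z<.21);print("hatch slope",np.polyfit(z[h],qy[h],1)[0])
E
python3 tray.py
```

```text
[-1.15  0.73  0.93  2.18 -0.95  0.71 -1.22] 0.022993573933323384 59.03152048587799 [ 2.33578292 -0.08209817 -3.15876597]
TCP case -0.2720254093153004 -0.00013935944403601852 0.0622248842522585
wrist tray front [-0.18532004 -0.18509919 -0.18493878]
top tray front [-0.18731117 -0.18651805 -0.1861336 ]
hatch slope -0.03698774469811331
```

play_rows([
  [[0,-0.15,0,0,0],[0,-0.1,0,0,0],[0,0,0,0,0]],
])

```text
clock: 16.12
ee_pos: [0.4292, 0.153, 0.0625]
orientation: [0.0, 0.999, -0.05, 0.001]
ft_force: [7.9, -0.3, -5.6]
opening: 0.0228
grip_force: 59.0
```

play_rows([
  [[0,0.4,0,0,0],[0,0.4,0,0,0],[0,0,0,0,0],[0,0,0,-1.5,0],[0,0,0,-2.5,0]],
])

```text
clock: 16.53
ee_pos: [0.4337, 0.1516, 0.1013]
orientation: [0.001, 0.999, -0.05, -0.002]
ft_force: [-0.4, -0.2, -0.5]
opening: 0.0227
grip_force: 59.5
```

play_rows([
  [[0,0,0,-3,0],[0,0,0,-3,0],[0,0,0,-2,0],[0,0,0,0,0],[0,0,0,0,0]],
])

```text
clock: 16.95
ee_pos: [0.4356, 0.1528, 0.1826]
orientation: [-0.001, 0.999, -0.049, 0.0]
ft_force: [0.1, 0.5, -2.0]
opening: 0.0234
grip_force: 59.6
```

```bash
python3 tray.py; python3 -c "
from h import *
shift([.4395,-.2795,.05],-95.1)"
```

```text
[-1.34  0.56  1.2   2.11 -0.67  0.93 -1.43] 0.02340499745701268 59.619104862213135 [ 0.14051314  0.49902626 -2.04961201]
TCP case -0.26575502994291506 0.00026474909353852973 0.18257918278558533
wrist tray front [-0.18578199 -0.18574355 -0.18571847]
top tray front [-0.18713996 -0.18711104 -0.18643718]
hatch slope -0.0358205028831955
pos [0.4347 0.1524 0.1813] yaz -95.7 tilt z [-0.002 -0.    -1.   ] shift(before turn) [ 4.78 42.92 13.14] turn -0.6 shift(after turn) [ 4.35 42.97 13.15] t 17.05 F [ 0.3 -0.2 -1.2]
```

play_rows([
  [[0,0.2,1.5,0,0],[0,0.3,2.4,0,0],[0,0.35,3,0,0],[0,0.35,3,0,0],[0,0.35,3,0,0]],
])

```text
clock: 17.47
ee_pos: [0.4371, 0.0212, 0.1812]
orientation: [0.0, 0.999, -0.049, -0.001]
ft_force: [1.6, 0.6, -1.5]
opening: 0.0231
grip_force: 59.6
```

play_rows([
  [[0,0.35,3,0,0],[0,0.35,3,0,0],[0,0.35,3,0,0],[0,0.35,3,0,0],[0,0.35,3,0,0]],
])

```text
clock: 17.88
ee_pos: [0.4396, -0.1296, 0.1811]
orientation: [-0.0, 0.999, -0.05, -0.001]
ft_force: [0.7, -0.0, -1.1]
opening: 0.0233
grip_force: 59.6
```

play_rows([
  [[0,0.35,3,0,0],[0,0.35,3,0,0],[0,0.35,3,0,0],[0,0.3,3,0,0],[0,0.2,2,0,0]],
])

```text
clock: 18.3
ee_pos: [0.4409, -0.272, 0.1811]
orientation: [0.0, 0.999, -0.051, -0.001]
ft_force: [-0.2, 0.4, -0.5]
opening: 0.0232
grip_force: 59.6
```

play_rows([
  [[0,0,1,2,0],[0,0,0,3,0],[0,0,0,3,0],[0,0,0,3,0],[0,0,0,1,0]],
])

```text
clock: 18.72
ee_pos: [0.4382, -0.2773, 0.0575]
orientation: [-0.002, 0.999, -0.05, -0.004]
ft_force: [0.1, 0.3, -1.0]
opening: 0.0231
grip_force: 59.6
```

play_rows([
  [[0,0,0,0,0],[0,0,0,0,0],[0,0,0,0,0]],
])

```text
clock: 18.97
ee_pos: [0.442, -0.2801, 0.0635]
orientation: [0.0, 0.999, -0.05, 0.001]
ft_force: [-0.1, -1.0, -1.5]
opening: 0.0229
grip_force: 59.6
```

```bash
python3 -c "
from h import *
shift([.4395,-.2795,.0145],-95.1);print(sense()['joint_positions'].round(2))"
```

```text
pos [ 0.442  -0.2801  0.0635] yaz -95.7 tilt z [ 0.001 -0.001 -1.   ] shift(before turn) [-0.26 -0.04  4.9 ] turn -0.6 shift(after turn) [-0.26 -0.04  4.9 ] t 18.9667 F [-0.1 -1.  -1.5]
[-0.12  0.75  0.82  2.02 -0.83  0.74 -0.46]
```

play_rows([
  [[0,-0.2,0,1.5,0],[0,0,0,1.5,0],[0,0,0,1,0],[0,0,0,0.4,0],[0,0,0,0.2,0]],
])

```text
clock: 19.38
ee_pos: [0.4398, -0.2793, 0.0167]
orientation: [0.0, 0.999, -0.05, 0.0]
ft_force: [0.6, 0.2, 0.1]
opening: 0.0229
grip_force: 59.6
```

play_rows([
  [[0,0,0,0.2,0],[0,0,0,0,0],[0,0,0,0,0]],
])

```text
clock: 19.63
ee_pos: [0.4398, -0.2794, 0.0149]
orientation: [0.0, 0.999, -0.05, 0.0]
ft_force: [-0.4, -0.2, -0.1]
opening: 0.0231
grip_force: 59.6
```

```bash
python3 -c "
from h import *
shift([.4395,-.2795,.0145],-95.1)
s=sense();p,d=snapshot('side');C=cloud('side',d)
m=(abs(C[...,0]-.53)<.02)&(abs(C[...,1]+.285)<.02)&(C[...,2]>.02);print(np.percentile(C[m][:,2],[50,99]))"
```

```text
pos [ 0.4398 -0.2794  0.0149] yaz -95.7 tilt z [ 0.001 -0.    -1.   ] shift(before turn) [-0.03  0.01  0.04] turn -0.6 shift(after turn) [-0.03  0.01  0.04] t 19.6333 F [-0.4 -0.2 -0.1]
[0.03420121 0.03749552]
```

Rod top is at 37 mm, as at the start. I'll lower by the last 0.5 mm, then release and lift.

play_rows([
  [[0,0,0,0.08,0],[0,0,0,0,0],[3,0,0,0,0],[5.5,0,0,0,0],[5.5,0,0,0,0]],
])

```text
clock: 20.1
ee_pos: [0.4396, -0.2793, 0.0137]
orientation: [0.0, 0.999, -0.05, 0.0]
ft_force: [0.3, -0.4, 0.4]
opening: 0.0532
grip_force: 0.0
```

play_rows([
  [[5.5,0,0,0,0],[5.5,0,0,-1,0],[5.5,0,0,-2,0],[5.5,0,0,-3,0],[5.5,0,0,-4,0]],
])

```text
clock: 20.52
ee_pos: [0.438, -0.2783, 0.1137]
orientation: [-0.001, 0.999, -0.05, -0.002]
ft_force: [1.2, -0.6, -0.7]
opening: 0.0551
grip_force: 0.0
```

play_rows([
  [[5.5,0,0,-4,0],[5.5,0,0,-3,0],[5.5,0,0,0,0],[5.5,0,0,0,0]],
])

```text
clock: 20.85
ee_pos: [0.4403, -0.2796, 0.1856]
orientation: [0.0, 0.999, -0.05, 0.002]
ft_force: [0.1, 0.2, -0.7]
opening: 0.0552
grip_force: 0.0
```

```bash
python3 tray.py; python3 - <<'E'
from h import *
p,d=snapshot("wrist");C=cloud("wrist",d);z=C[...,2]
m=(abs(C[...,0]-.47)<.12)&(abs(C[...,1]+.28)<.05)&(z>.02)&(z<.06);print(rect(C[m]),np.percentile(z[m],[5,50,95]))
p,d=snapshot("side");cv2.imwrite("pics/s3.png",p[...,::-1])
E
```

```text
[-0.28  0.58  1.03  1.96 -0.62  0.95 -0.61] 0.05522586442727139 0.0 [ 0.14512104  0.1747483  -0.72359011]
TCP case -0.21788128262771925 -0.42949899690231463 0.18555506299673388
((474.11102294921875, -282.90838623046875), (23.964509963989258, 151.94955444335938), 84.4837875366211) [0.03367071 0.03925055 0.04088947]Traceback (most recent call last):
  File "tray.py", line 7, in <module>
    m=(abs(z-.067)<.003)&(abs(qy)<.05)&(abs(qy)>.02)&(qx<-.05)&(qx>-.25);print(n,"tray front",np.percentile(qx[m],[0,.5,1]))
                                                                                              ~~~~~~~~~~~~~^^^^^^^^^^^^^^^^
    return _quantile_unchecked(
        a, q, axis, out, overwrite_input, method, keepdims, weights)
    return _ureduce(a,
                    func=_quantile_ureduce_func,
    ...<5 lines>...
                    overwrite_input=overwrite_input,
                    method=method)
    r = func(a, **kwargs)
    result = _quantile(arr,
                       quantiles=q,
    ...<2 lines>...
                       out=out,
                       weights=wgt)
    slices_having_nans = np.isnan(arr[-1, ...])
                                  ~~~^^^^^^^^^
IndexError: index -1 is out of bounds for axis 0 with size 0
```

View pics/s3.png

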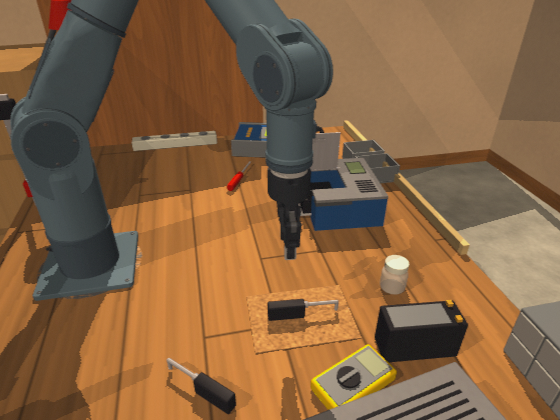

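The hook stands upright on the mat with its handle at (286,310). The hatch is up at (325,150), the gripper is clear and the bystanders haven't moved. The error came from the wrist view, which no longer sees the tray. The tray was last measured at its stop.

```bash
python3 -c "
from plant import close_job
print(close_job())"
```

```text
the job is handed in; nothing more can be done
None
```

The job is handed in at about 21 s of the 67 s, verdict not shown: latch turned to about 1.55 rad, hatch standing at about 1.53 rad, tray pulled to its stop with the hook, and the hook standing released on the mat.

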